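# Zero the game timer and start it

## Task

Get the game timer on the place mat ready for the next round: turn its dial knob until the pointer stands on the zero wedge and let go of it. Only then start the timer by gently pressing the large mushroom-headed plunger fully down to its stop, keep it down for a good second without leaning hard on it, and let it spring back up. Leave the small lap button and the other things on the table alone.

Things in the scene. Friction and masses are not known exactly. Their poses are not given: they have to be found in the camera images.
- mat: round woven place mat, 330 mm across, 5 mm thick, fixed; origin at the centre of its underside
- timer: game timer: low white plastic case 120 (x) x 250 (y) x 55 mm high on a dark rubber foot, fixed on the mat; origin at the centre of its underside, z up. On its flat top: dial with black pointer knob at x 0, y -60 mm; start plunger at x 12, y 60; small lap button at x -30, y 98
- bezel (a joint): angle of the dial knob, rad: 0 = pointer on the zero wedge (within 0.12 counts), negative = pointer anticlockwise of it seen from above, so turning clockwise raises it. Range -2.9 to 0.6, no click or stop at zero, stays where left (friction 0.06 N m). Starts at -2.7 to -1.7, more than one turn of the wrist: regrasp on the way
- zero_mark (a point): tip end of the zero mark: a bold black wedge flat on the timer's top, 36 mm from the knob's axis on the timer's +x side, widening outwards to 47 mm; the dial plate is aluminium, 98 mm across; its other marks are thin black ticks
- bezel_grip (a point): grip point of the dial knob, on its axis, 78.5 mm above the timer's underside. Grip bar 14 mm thick, 46 mm long, from 65 to 92 mm above that underside, over a round skirt 60 mm across. The frame turns with the knob: x along the bar to the pointer end, a narrow nose with a white line reaching 33 mm from the axis; z up
- start_plunger (a joint): travel of the start plunger, m: 0 up, 0.012 at its hard stop (within 1.5 mm counts). It slides straight down; spring 5 N at first, 9 N at the stop; lifts itself when let go; over 35 N is too hard. Aluminium mushroom head 31 mm across, 9 mm thick. How far the head is screwed onto its stem differs each time: its top, when up, is 83 to 97 mm above the timer's underside: feel for it
- lap_button: lap button, not to be pressed: small plain aluminium cylinder 16 mm across; origin at the centre of its top, 63 mm above the timer's underside; spring-loaded, 4 mm travel
- mug: white mug, 80 mm across, 100 mm high, handle on its +y side, standing on an 8 mm stone coaster 100 mm square; bystander; origin at the centre of its underside
- candle: star-shaped glass tealight holder, about 110 mm across, 30 mm high; bystander; origin at the centre of its underside
- dice_cup: dark wooden dice cup, 74 mm across, 85 mm high, open top; bystander; origin at the centre of its underside
- card_box: box of playing cards lying flat, 64 x 92 x 20 mm; bystander; origin at the centre of its underside

How it is judged:
On the way, in this order (a step that is already met when the one before it is completed fails the run):
1. the pointer stands on zero, the knob is let go and the plunger is still up (value of joint bezel between -0.12 and 0.12 rad and value of joint start_plunger below 0.0025 m and contact force between the fingers and timer below 0.5 N), for 0.2 s.
2. the start plunger is kept at its stop (value of joint bezel between -0.12 and 0.12 rad and value of joint start_plunger above 0.0105 m), for 0.8 s.
At the end, for the whole second after the job is handed in: the pointer stands within 0.12 rad of zero, the start plunger has sprung back up (within 2.5 mm), the lap button is up, nothing touches the timer, and mug, candle holder, dice cup and card box are at rest within 30 mm of where they began (all of step 1 and z of lap_button in the frame of timer above 0.0615 m and distance of each of mug, candle, dice_cup, card_box from where it was at the start of the episode below 0.03 m and linear speed of each of mug, candle, dice_cup, card_box below 0.02 m/s).
It fails at once if the start plunger is pressed more than half way while the pointer is off zero (value of joint start_plunger above 0.006 m and not (value of joint bezel between -0.12 and 0.12 rad)).
It fails at once if the start plunger is leaned on with more than 35 N (value of joint start_plunger above 0.003 m and contact force between the fingers and timer above 35 N).
It fails at once if the lap button is pressed (z of lap_button in the frame of timer below 0.0605 m).
It fails at once if a bystander is disturbed (not (distance of mug from where it was at the start of the episode below 0.03 m) or not (distance of candle from where it was at the start of the episode below 0.03 m) or not (distance of dice_cup from where it was at the start of the episode below 0.03 m) or not (distance of card_box from where it was at the start of the episode below 0.03 m)).
It also fails if it takes over 64 s, if anything falls off the work surface, if the arm or the gripper's body presses on something with over 40 N, if the wrist force passes 120 N, or if a joint passes its speed limit or range.

## Robot

A 7-joint arm with a two-finger parallel gripper is mounted at the origin on the work surface. World frame = base frame: x ahead of the robot, y to its left, z up, the work surface at z = 0. Lengths are in m, angles in rad, forces in N, time in s.
With the tool pointing down it reaches from about 0.425 to 0.925 m from the base axis. Payload 6.8 kg.
Tool frame: the origin (TCP) lies at the very end of the fingers, on their centre line; the grasp point (between the pads) lies 19 mm behind it (grip_point_offset is the distance from the TCP to the grasp point, in m); z points along the fingers, y is the line along which they close (so a half turn about z gives the same grasp; the last joint's range is limited). The gripper opens to 85 mm and grips with 20 to 120 N. Pads are 22 mm wide; open, the fingers measure 114 mm over their backs; the gripper's body (76 mm by 85 mm) begins 54 mm behind the grasp point. The pads swing forward as they close: fully open they stand 13 mm farther back than shut.
Start: joints at [-1.298, 0.477, 0.022, 1.555, -0.011, 1.109, -0.083], TCP at [0.251, 0.627, 0.231] pointing down, gripper open.
Joint ranges: [-2.96, 2.96], [-0.34, 2.1], [-1.41, 1.46], [0.24, 2.44], [-1.37, 4.51], [0.17, 1.92], [-2.96, 2.96]. Speed limits (rad/s): [2.39, 2.39, 3.14, 3.14, 3.14, 3.14, 3.14].

## Interface

Orientations are given as a unit quaternion [w, x, y, z].
In Python, from station import * gives the robot as it stands.
- The arm moves only by the tool carry_out, never from a script. Its argument "rows" is text: rows parted by semicolons, each of 4 numbers parted by spaces: the shift along the world's x, y, z in mm, then the turn about the world's z in degrees. In form: dx dy dz yaw; .... A call has 1 to 10 rows; each row shifts and turns the commanded pose from where the row before left it; what a row does not reach is not made up. A row lasts 1/8 s, in which the tool goes at most 62.5 mm and 10.7 degrees, less where a joint would pass 70% of its speed; a pose out of reach is approached as far as the arm can. A call is refused whole if a number of a shift passes 62.5 or a number of a turn 10.7, either way. A call with a gripper value outside its range is refused whole. "claw" is the finger opening in mm, from 0 to 85.4, set as the call begins (left out, the last holds). The fingers move at their own pace and stop on an object; "force" is the grip in N (left out, the last holds). Time passes only in rows, so rows that do not move let the fingers close. It gives the time, the measured TCP pose, the force, the opening and the grip force at its end, in the units of the state.
- get_obs(): the state, without advancing time (a new reading comes with each control period).
- read_camera(name): name is "scene" or "top" or "wrist"; returns a dict with "img" (400x640x3 uint8, blue, green, red), "fov_y" (degrees; the focal length in pixels is half the picture's height over the tangent of half this angle, whatever the lens; pixels are square), "cx", "cy" (the principal point, pixels), "world_to_cam" (4x4, takes a point from world to camera coordinates). Camera axes: x right, y up, looking along -z (the intrinsics and any distortion apply to the point x, -y, -z); pixel columns grow to the right and rows downward; lengths in m; the calibration is good to about 2 mm. The wrist camera is an equidistant fisheye: a pixel r from the principal point sees the ray r / f radians off the axis. A picture is of the moment at which its call begins. There is no depth.
- hand_in(): hands the job in; it is judged then, once.
Trained networks look in the newest picture that a camera, given by its name, has taken for a name from the list of things; names that differ only in an ending like _2 or _b are one class to them, and where a whole thing is asked for, a point or a joint stands for the part that bears it (a point fixed in the world has none). Each returns a list of dicts, best first, with "confidence" (0 to 1); they miss things now and then, are a little off and sometimes report something else, mostly with a low value. They report only what shows in the picture. A call takes as long as a camera call.
- recognise(camera, thing): "centre" ([column, row] in pixels, amid what is visible of it).
- outline_of(camera, thing): "pixels" (400x640 bool, what is visible of it) and "centre" ([column, row] in pixels, amid what is visible of it).
- place_of(camera, thing): "centre" ([column, row] in pixels: a listed point, or the origin of a listed thing).
The state is a dict: "t": time; "q": joint angles; "joint_vel": joint speeds; "joint_torque": joint torques, N m; "eef_pos": TCP position; "tool_rot": TCP orientation; "contact_force": force on the tool from outside, world axes, zero at the start; "torque": the same for the moment, N m; "gripper_width": opening from 0.0 (shut) to 1.0 (fully open); "grasp_force": force on a finger pad.
Only numpy, scipy, OpenCV 4.12 (cv2) and the standard library are available. Lean on these libraries where they do the work, as an engineer would, in place of code of your own. Each camera call takes 0.05 s, during which the arm holds its last target. There are 200 camera calls.

## Working session

There is one attempt and no reset: what is moved stays moved. The work goes in short steps, Python scripts to look and compute and a tool call to move; the robot and the scene stay as the last step left them, time stands still between calls to the robot, and variables do not carry over. Pictures are saved under pics/ and viewed, at most 10 in all, crops included, and the job is handed in when it is done.

Besides the shell and the picture viewer there is one more tool, called after "Emit:" by a JSON object that holds its "method" and its "body". carry_out: Moves the arm, as the interface text tells. Its arguments: {"type":"object","properties":{"rows":{"type":"string"},"claw":{"type":"number"},"force":{"type":"number"}},"required":["rows"]}

```bash
mkdir -p pics; cat > h.py <<'E'
from station import *
import numpy as np, cv2
def ray(c,px):
    f=200/np.tan(np.radians(c["fov_y"])/2); M=np.array(c["world_to_cam"])
    d=np.array([px[0]-c["cx"],px[1]-c["cy"]])
    if c["n"]=="wrist":
        r=np.hypot(*d); th=r/f; v=np.array([*(d/max(r,1e-9)*np.sin(th)),np.cos(th)])
    else: v=np.array([*(d/f),1.]); v/=np.linalg.norm(v)
    v=v*[1,-1,-1]; R=M[:3,:3]
    return -R.T@M[:3,3], R.T@v
def onz(c,px,z):
    o,d=ray(c,px); return o+d*(z-o[2])/d[2]
def tri(L):
    A=0;b=0
    for o,d in L:
        P=np.eye(3)-np.outer(d,d); A=A+P; b=b+P@o
    return np.linalg.solve(A,b)
def cam(n):
    c=read_camera(n); c["n"]=n; return c
E
python3 - <<'E'
from h import *
o=get_obs(); print(o)
C={}
for n in ["scene","top","wrist"]:
    C[n]=cam(n); cv2.imwrite(f"pics/a_{n}.png",C[n]["img"])
for t in ["timer","zero_mark","bezel_grip","start_plunger","lap_button","mug","mat","candle","dice_cup","card_box"]:
    L=[]
    for n in C:
        r=place_of(n,t)
        if r:
            print(t,n,np.round(r[0]["centre"],1),round(r[0]["confidence"],2))
            if r[0]["confidence"]>.5: L.append(ray(C[n],r[0]["centre"]))
    if len(L)>1: print("   tri",tri(L).round(4))
E
```

```text
{'t': 0.0, 'q': array([-1.29808506,  0.47775505,  0.02237672,  1.55647022, -0.01150439,
        1.10931024, -0.08311628]), 'joint_vel': array([-0.00068019, -0.00116134,  0.00154783, -0.00133219,  0.00010201,
       -0.00013334, -0.00112517]), 'joint_torque': array([ 1.55887506e-04, -5.96440387e+01,  1.60799559e+00, -2.81205332e+01,
        1.24659602e-02,  9.08368849e-03,  2.68629556e-06]), 'eef_pos': array([0.25069074, 0.62607167, 0.23034873]), 'tool_rot': array([-9.90076749e-05,  1.89271711e-01,  9.81924333e-01, -9.01679585e-04]), 'contact_force': array([-0.62922343,  0.80959605, -0.96576698]), 'torque': array([ 0.01615096,  0.02824483, -0.00222507]), 'grasp_force': 0.0, 'gripper_width': 0.9942804885142253}
timer scene [277.7 200. ] 0.61
timer top [370.9 217. ] 0.69
   tri [ 0.537  -0.09    0.0174]
zero_mark scene [244.8 194.8] 0.56
zero_mark top [404.  212.3] 0.75
   tri [ 0.5438 -0.168   0.0603]
bezel_grip scene [250.2 177.8] 0.96
bezel_grip top [397.9 222.5] 0.97
   tri [ 0.5172 -0.1479  0.098 ]Traceback (most recent call last):
  File "<stdin>", line 9, in <module>
ValueError: it knows: bezel_grip, candle, card_box, dice_cup, lap_button, mat, mug, timer, zero_mark
```

```bash
python3 - <<'E'
from h import *
C={}
for n in ["scene","top"]: C[n]=cam(n)
for t in ["timer","zero_mark","bezel_grip","lap_button","mug","mat","candle","dice_cup","card_box"]:
    L=[]
    for n in C:
        r=place_of(n,t)
        if r:
            print(t,n,np.round(r[0]["centre"],1),round(r[0]["confidence"],2)); L.append(ray(C[n],r[0]["centre"]))
    if len(L)>1: print("   tri",tri(L).round(4))
a=C["top"]["img"]; cv2.imwrite("pics/top2.png",cv2.resize(a[120:320,220:480],None,fx=3,fy=3,interpolation=cv2.INTER_CUBIC)[:600,:780])
E
```

```text
timer scene [275.  201.6] 0.63
timer top [371.3 217.6] 0.75
   tri [ 0.5362 -0.0951  0.0079]
zero_mark scene [246.2 196. ] 0.91
zero_mark top [405.2 211.6] 0.97
   tri [ 0.5457 -0.168   0.0578]
bezel_grip scene [250.8 176.3] 0.61
bezel_grip top [400.8 222.8] 0.87
   tri [ 0.516  -0.1495  0.1036]
lap_button scene [310.1 189.2] 0.54
lap_button top [400.1 224.9] 0.23
   tri [ 0.5312 -0.073   0.0981]
mug scene [362.8 231.4] 0.88
mug top [277.5 181.7] 0.73
   tri [ 0.6312  0.1394 -0.0088]
candle scene [187.8 248.9] 0.76
candle top [459.3 167.1] 0.58
   tri [ 0.6635 -0.3202  0.0022]
dice_cup scene [360.9 178.7] 0.65
dice_cup top [269.8 247.8] 0.65
   tri [ 0.4637  0.1546 -0.0037]
card_box scene [186.8 173.6] 0.59
card_box top [474.9 257.6] 0.65
   tri [ 0.436  -0.3445  0.0172]
```

View pics/a_scene.png

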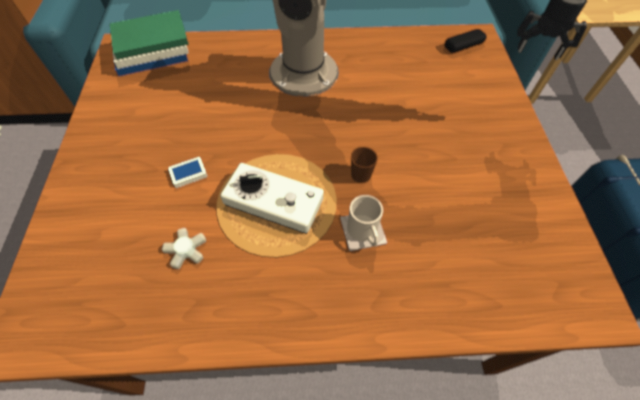

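View pics/top2.png

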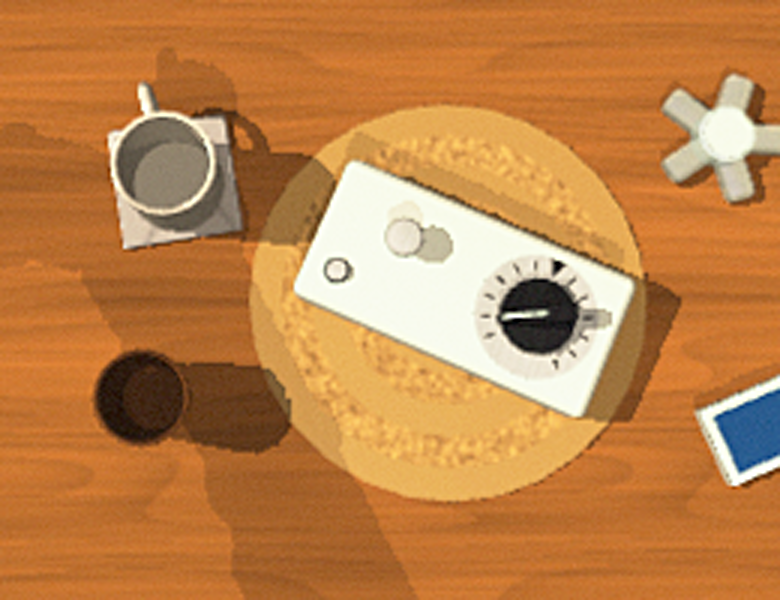

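```bash
cat > est.py <<'E'
from h import *
from itertools import product
def est(ns):
  for n in ns:
    c=cam(n); 
    for t,z in [("timer",.005),("zero_mark",.060),("bezel_grip",.0835),("lap_button",.068)]:
        r=place_of(n,t)
        if r: print(n,t,np.round(r[0]["centre"],1),round(r[0]["confidence"],2),onz(c,r[0]["centre"],z).round(4))
    r=outline_of(n,"timer")
    if r:
        m=(r[0]["pixels"]).astype(np.uint8)
        k=cv2.findContours(m,cv2.RETR_EXTERNAL,cv2.CHAIN_APPROX_NONE)[0]; k=max(k,key=cv2.contourArea)[:,0]
        P=np.array([onz(c,p,.06)[:2] for p in k],np.float32)*1000
        print(n,"timer rect mm",cv2.minAreaRect(P))
  return c
E
python3 -c "
from est import *
est(['top','scene'])"
```

```text
top timer [373.2 217.9] 0.91 [ 0.5356 -0.1016  0.005 ]
top zero_mark [405.  209.7] 0.77 [ 0.55   -0.1711  0.06  ]
top bezel_grip [398.8 224.4] 0.62 [ 0.5138 -0.1512  0.0835]
top lap_button [334.3 207.4] 0.47 [ 0.5559 -0.0035  0.068 ]
top timer rect mm ((535.2020874023438, -97.1807861328125), (249.3154754638672, 122.95532989501953), 65.57191467285156)
scene timer [274.2 201.4] 0.84 [ 0.5338 -0.0961  0.005 ]
scene zero_mark [247. 196.] 0.83 [ 0.5477 -0.1617  0.06  ]
scene lap_button [311.9 192.3] 0.58 [0.5498 0.0078 0.068 ]
scene timer rect mm ((552.292724609375, -97.577880859375), (253.36663818359375, 137.141845703125), 65.34557342529297)
```

Emit:
{"method": "carry_out", "body": {"rows": "20 -60 0 0;20 -60 0 0;25 -60 0 0;25 -60 0 0;25 -60 0 0;25 -60 0 0;25 -60 0 0;25 -60 0 0;25 -60 0 0;25 -60 0 0"}}

```text
t: 3.45
eef_pos: [0.4834, 0.0447, 0.2318]
tool_rot: [0.001, 0.189, 0.982, 0.0]
contact_force: [0.5, 1.0, -0.4]
gripper_width: 1.003
grasp_force: 0.0
```

Emit:
{"method": "carry_out", "body": {"rows": "5 -45 0 -8;5 -45 0 -8;5 -45 0 -8;10 -40 0 -8;5 -20 0 -8;0 0 0 -8;0 0 0 -8;0 0 0 -8;0 0 0 0;0 0 0 0"}}

```text
t: 4.7
eef_pos: [0.5128, -0.1483, 0.2314]
tool_rot: [0.0, 0.68, 0.733, 0.0]
contact_force: [0.6, -0.4, -0.2]
gripper_width: 1.002
grasp_force: 0.0
```

```bash
python3 -c "
from est import *
c=est(['top','wrist']); cv2.imwrite('pics/w1.png',c['img']); print(get_obs()['q'].round(2))"
```

```text
top timer [372.5 217.2] 0.72 [ 0.5374 -0.0999  0.005 ]
top bezel_grip [398.6 224.2] 0.72 [ 0.5142 -0.1507  0.0835]
top lap_button [332.5 212.4] 0.6 [0.5441 0.0009 0.068 ]
top timer rect mm ((535.9961547851562, -96.70487976074219), (246.68202209472656, 121.9093017578125), 65.74596405029297)
wrist timer [341.  130.4] 0.73 [ 0.5376 -0.1025  0.005 ]
wrist zero_mark [347.5 196.7] 0.6 [ 0.5463 -0.1681  0.06  ]
wrist bezel_grip [318.1 187.9] 0.72 [ 0.5142 -0.1549  0.0835]
wrist lap_button [364.6  31.7] 0.68 [0.5483 0.0028 0.068 ]
wrist timer rect mm ((529.2379150390625, -95.4810791015625), (280.55279541015625, 269.864013671875), 5.509753227233887)
[-0.38  0.28  0.66  1.93 -0.2   1.    0.45]
```

View pics/w1.png

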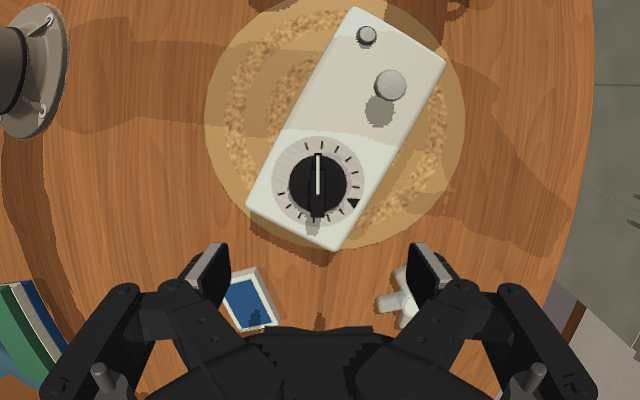

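```bash
cat > ang.py <<'E'
from h import *
def line(n="wrist",z=.095):
    c=cam(n); k=place_of(n,"bezel_grip")[0]["centre"]; g=cv2.cvtColor(c["img"],cv2.COLOR_BGR2GRAY)
    hits=[]
    m=np.zeros_like(g)
    for y in range(int(k[1])-36,int(k[1])+40):
        for x in range(int(k[0])-36,int(k[0])+40):
            P=onz(c,(x,y),.080)
            if np.hypot(*(P[:2]-KN))<.034: m[y,x]=1
    dark=((g<70)&(m>0)).astype(np.uint8)
    mm=cv2.moments(dark,True); cd=np.array([mm["m10"],mm["m01"]])/mm["m00"]
    # bright pixels within dark hull
    q=cv2.convexHull(np.argwhere(dark)[:,::-1].astype(np.int32)); h=np.zeros_like(g); cv2.fillConvexPoly(h,q,1)
    h=cv2.erode(h,np.ones((3,3)))
    b=np.argwhere((g>120)&(h>0))[:,::-1]
    P=np.array([onz(c,p,z)[:2] for p in b]); mu=P.mean(0)
    u=np.linalg.svd(P-mu)[2][0]
    if u@(mu-KN)<0: u=-u
    print(n,"dark centroid@.07",onz(c,cd,.07).round(4),"n",len(b),"line mid",mu.round(4),"yaw",np.degrees(np.arctan2(u[1],u[0])).round(1), "len",np.ptp((P-mu)@u).round(4))
    return c
KN=np.array([.513,-.152])
E
python3 - <<'E'
from ang import *
c=line()
for n,p,z in [("knob skirt ctr",(318,184),.07),("line tip",(317,155),.095),("line end",(319,194),.095),("wedge tip",(349.5,203),.06),("wedge out",(361,203),.06),("plunger",(390,84),.095),("lap",(366.5,34),.068)]: print(n,onz(c,p,z).round(4))
im=c["img"]; 
cv2.imwrite("pics/z1.png",cv2.resize(im[130:240,260:380],None,fx=5,fy=5,interpolation=cv2.INTER_CUBIC))
E
```

```text
wrist dark centroid@.07 [ 0.5135 -0.1552  0.07  ] n 267 line mid [ 0.5158 -0.1515] yaw -71.8 len 0.0558
knob skirt ctr [ 0.5141 -0.1543  0.07  ]
line tip [ 0.5107 -0.1214  0.095 ]
line end [ 0.5153 -0.1578  0.095 ]
wedge tip [ 0.5491 -0.1749  0.06  ]
wedge out [ 0.5615 -0.174   0.06  ]
plunger [ 0.5714 -0.0508  0.095 ]
lap [0.5504 0.0006 0.068 ]
```

View pics/z1.png

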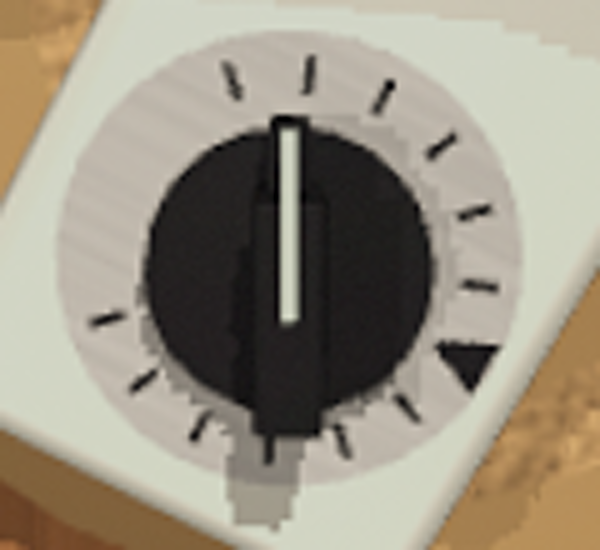

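```bash
python3 - <<'E'
from h import *
c=cam("wrist")
def w(x,y,z,off=(260,130),s=5): 
    P=onz(c,(off[0]+(x+.5)/s-.5,off[1]+(y+.5)/s-.5),z)[:2]; return P
al=np.linspace(0,6.28,5)[:4]
P=[w(*p,.06) for p in [(57,260),(522,262),(290,30),(290,487)]]
ctr=np.array([(P[0]+P[1])/2,(P[2]+P[3])/2]); print("plate",ctr.round(4),np.linalg.norm(P[0]-P[1]),np.linalg.norm(P[2]-P[3]))
Q=[w(*p,.07) for p in [(147,265),(433,262)]]; print("skirt",sum(Q)/2,np.linalg.norm(Q[0]-Q[1]))
t=w(437,345,.06);o=w(486,368,.06);k=np.array([ctr[1][0] if 0 else ctr[:,0].mean(),ctr[:,1].mean()])
for v in (t-k,o-k,o-t): print("wedge",v.round(4),np.linalg.norm(v).round(4),np.degrees(np.arctan2(v[1],v[0])).round(1))
for z in (.09,.097):
    a=w(288,128,z);b=w(289,322,z);v=a-b;print("ptr",a.round(4),b.round(4),np.linalg.norm(v),np.degrees(np.arctan2(v[1],v[0])))
for p,z in [((254,400),.097),((324,400),.097)]: print(w(*p,z))
E
```

```text
plate [[ 0.5135 -0.1542]
 [ 0.5137 -0.1555]] 0.09735086626068534 0.09828434327280952
skirt [ 0.51352793 -0.15249771] 0.057723525596012064
wedge [ 0.0323 -0.0154] 0.0358 -25.4
wedge [ 0.0433 -0.0197] 0.0476 -24.4
wedge [ 0.011  -0.0043] 0.0118 -21.5
ptr [ 0.511  -0.1223] [ 0.5139 -0.1593] 0.03711402153654532 94.44077791554794
ptr [ 0.5109 -0.1212] [ 0.5137 -0.1573] 0.036197750063742457 94.44077791554781
[ 0.50826513 -0.17298075]
[ 0.52138917 -0.17202241]
```

Emit:
{"method": "carry_out", "body": {"rows": "1 -5 -25 0;0 0 -30 0;0 0 -30 0;0 0 -30 0;0 0 -20 0;0 0 -10 0;0 0 -10 0;0 0 0 0;0 0 0 0", "claw": 60, "force": 20}}

```text
t: 6.58
eef_pos: [0.5142, -0.1536, 0.0769]
tool_rot: [0.0, 0.681, 0.732, 0.0]
contact_force: [0.2, -0.3, 0.4]
gripper_width: 0.704
grasp_force: 0.0
```

Emit:
{"method": "carry_out", "body": {"rows": "0 0 0 0;0 0 0 0;0 0 0 0;0 0 0 0;0 0 0 0;0 0 0 0", "claw": 8}}

```text
t: 7.32
eef_pos: [0.5125, -0.1535, 0.0766]
tool_rot: [-0.001, 0.681, 0.732, -0.0]
contact_force: [-4.7, -0.4, 7.3]
gripper_width: 0.156
grasp_force: 23.0
```

Emit:
{"method": "carry_out", "body": {"rows": "-2 0 1 0;0 0 1 -6;0 0 0 -6;0 0 0 -6;0 0 0 -6;0 0 0 -6;0 0 0 -6;0 0 0 -6;0 0 0 -6;0 0 0 0"}}

```text
t: 8.57
eef_pos: [0.5123, -0.1535, 0.077]
tool_rot: [0.001, 0.92, 0.392, -0.0]
contact_force: [6.3, -3.1, -20.3]
gripper_width: 0.16
grasp_force: 20.9
```

```bash
python3 -c "
from h import *
o=get_obs();print(o['q'].round(2)); c=cam('wrist');cv2.imwrite('pics/w2.png',c['img'][100:300,220:420])"
```

```text
[-0.4   0.58  0.76  2.05 -0.59  0.74 -0.04]
```

View pics/w2.png

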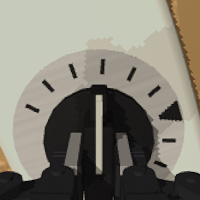

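Emit:
{"method": "carry_out", "body": {"rows": "1 0 -1 -7;0 0 0 -7;0 0 0 -7;0 0 0 -7;0 0 0 -7;0 0 0 -7;0 0 0 -7;0 0 0 -7;0 0 0 -7;0 0 0 -7"}}

```text
t: 9.88
eef_pos: [0.5125, -0.1535, 0.0769]
tool_rot: [0.0, 0.978, -0.208, -0.0]
contact_force: [-0.1, -3.2, -7.9]
gripper_width: 0.157
grasp_force: 22.8
```

Emit:
{"method": "carry_out", "body": {"rows": "0 0 0 0;0 0 0 0"}}

```text
t: 10.12
eef_pos: [0.5125, -0.1535, 0.0769]
tool_rot: [0.0, 0.979, -0.205, -0.0]
contact_force: [1.4, -4.1, -9.5]
gripper_width: 0.16
grasp_force: 22.3
```

```bash
python3 -c "
from h import *
o=get_obs();print(o['q'].round(2),o['torque'],o['tool_rot']); r=o['tool_rot'];print(2*np.degrees(np.arctan2(r[2],r[1])))"
```

```text
[-0.58  0.74  1.06  2.06 -0.87  0.88 -0.99] [-0.60958195 -0.37140946 -0.07989054] [ 3.28250825e-04  9.78705232e-01 -2.05270393e-01 -1.65577134e-04]
-23.690657692491055
```

Emit:
{"method": "carry_out", "body": {"rows": "0 0 0 0;0 0 0 0;0 0 0 0;0 0 0 0;0 0 20 0;0 0 40 0;0 0 50 0;0 0 40 0;0 0 0 0;0 0 0 0", "claw": 60}}

```text
t: 11.38
eef_pos: [0.5124, -0.1529, 0.2266]
tool_rot: [-0.0, 0.979, -0.206, -0.0]
contact_force: [0.1, -0.4, 0.2]
gripper_width: 0.701
grasp_force: 0.0
```

```bash
python3 -c "
from h import *
c=cam('wrist');r=place_of('wrist','bezel_grip');print(r[0]);x,y=map(int,r[0]['centre'])
x0,y0=x-60,y-55;print(x0,y0);cv2.imwrite('pics/z2.png',cv2.resize(c['img'][y0:y0+110,x0:x0+120],None,fx=5,fy=5,interpolation=cv2.INTER_CUBIC))"
```

```text
{'centre': [321.8, 182.4], 'confidence': 0.74}
261 127
```

View pics/z2.png

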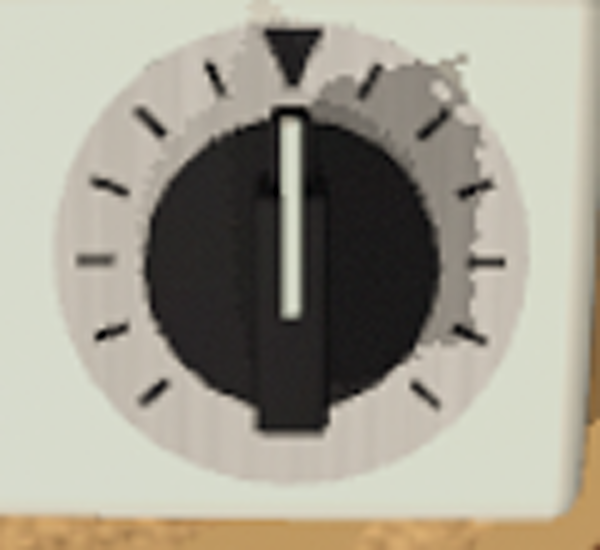

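Emit:
{"method": "carry_out", "body": {"rows": "20 35 0 0;20 34 0 0;20 34 0 0;0 0 -30 0;0 0 -30 0;0 0 -30 0;0 0 -18 0;0 0 0 0;0 0 0 0;0 0 0 0", "claw": 0}}

```text
t: 12.72
eef_pos: [0.5734, -0.0506, 0.1203]
tool_rot: [-0.0, 0.978, -0.206, 0.001]
contact_force: [0.3, -0.4, 1.0]
gripper_width: -0.002
grasp_force: 0.0
```

```bash
python3 -c "
from h import *
print(get_obs()['contact_force'])
c=cam('wrist');cv2.imwrite('pics/w3.png',c['img'][60:360,140:500])"
```

```text
[ 0.28778395 -0.43333635  1.00217808]
```

View pics/w3.png

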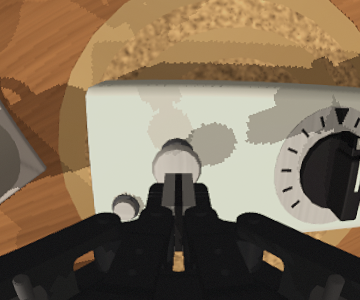

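Emit:
{"method": "carry_out", "body": {"rows": "-1 0 -8 0;0 0 -5 0;0 0 -2 0;0 0 -1 0;0 0 -1 0;0 0 0 0"}}

```text
t: 13.52
eef_pos: [0.5717, -0.0505, 0.1023]
tool_rot: [0.0, 0.978, -0.206, 0.0]
contact_force: [-0.1, -0.1, -1.1]
gripper_width: -0.002
grasp_force: 0.0
```

Emit:
{"method": "carry_out", "body": {"rows": "0 0 -1 0;0 0 -1 0;0 0 -1 0;0 0 0 0"}}

```text
t: 14.02
eef_pos: [0.5716, -0.0505, 0.0992]
tool_rot: [0.0, 0.978, -0.206, -0.0]
contact_force: [0.8, 0.2, 0.3]
gripper_width: -0.001
grasp_force: 0.0
```

Emit:
{"method": "carry_out", "body": {"rows": "0 0 -1 0;0 0 -1 0;0 0 -1 0;0 0 0 0"}}

```text
t: 14.52
eef_pos: [0.5716, -0.0504, 0.0962]
tool_rot: [0.0, 0.978, -0.206, -0.0]
contact_force: [0.4, -0.2, -0.2]
gripper_width: 0.001
grasp_force: 0.0
```

Emit:
{"method": "carry_out", "body": {"rows": "0 0 -1 0;0 0 -1 0;0 0 0 0"}}

```text
t: 14.9
eef_pos: [0.5717, -0.0504, 0.0942]
tool_rot: [0.0, 0.978, -0.206, -0.0]
contact_force: [0.8, -0.3, -0.4]
gripper_width: -0.003
grasp_force: 0.0
```

Emit:
{"method": "carry_out", "body": {"rows": "0 0 -1 0;0 0 -1 0;0 0 0 0"}}

```text
t: 15.28
eef_pos: [0.5716, -0.0504, 0.0922]
tool_rot: [0.0, 0.978, -0.206, -0.0]
contact_force: [0.4, -0.1, 1.2]
gripper_width: 0.001
grasp_force: 0.0
```

Emit:
{"method": "carry_out", "body": {"rows": "0 0 -1 0;0 0 -1 0;0 0 0 0"}}

```text
t: 15.65
eef_pos: [0.5718, -0.0505, 0.0905]
tool_rot: [-0.0, 0.978, -0.206, 0.0]
contact_force: [-0.2, 0.4, 5.3]
gripper_width: -0.001
grasp_force: 2.5
```

Emit:
{"method": "carry_out", "body": {"rows": "0 0 -1 0;0 0 -1 0;0 0 0 0"}}

```text
t: 16.02
eef_pos: [0.5718, -0.0505, 0.0886]
tool_rot: [-0.0, 0.978, -0.206, 0.0]
contact_force: [-1.9, 1.1, 6.9]
gripper_width: 0.0
grasp_force: 2.9
```

Emit:
{"method": "carry_out", "body": {"rows": "0 0 -1 0;0 0 -1 0;0 0 -1 0;0 0 -1 0;0 0 -1 0;0 0 -1 0;0 0 -1 0;0 0 0 0"}}

```text
t: 17.02
eef_pos: [0.5718, -0.0505, 0.0818]
tool_rot: [-0.0, 0.978, -0.206, 0.0]
contact_force: [-2.0, 1.1, 8.4]
gripper_width: 0.003
grasp_force: 4.0
```

Emit:
{"method": "carry_out", "body": {"rows": "0 0 -1 0;0 0 0 0"}}

```text
t: 17.27
eef_pos: [0.5718, -0.0505, 0.0808]
tool_rot: [-0.0, 0.978, -0.206, 0.0]
contact_force: [-1.7, 1.6, 8.7]
gripper_width: 0.002
grasp_force: 4.2
```

Emit:
{"method": "carry_out", "body": {"rows": "0 0 -0.5 0;0 0 0 0"}}

```text
t: 17.52
eef_pos: [0.5718, -0.0505, 0.0804]
tool_rot: [-0.0, 0.978, -0.206, 0.0]
contact_force: [-2.1, 1.2, 9.0]
gripper_width: 0.002
grasp_force: 4.3
```

Emit:
{"method": "carry_out", "body": {"rows": "0 0 -0.5 0;0 0 0 0"}}

```text
t: 17.77
eef_pos: [0.5718, -0.0505, 0.0799]
tool_rot: [-0.0, 0.978, -0.206, 0.0]
contact_force: [-2.4, 0.4, 9.2]
gripper_width: 0.001
grasp_force: 4.4
```

Emit:
{"method": "carry_out", "body": {"rows": "0 0 -0.5 0;0 0 0 0"}}

```text
t: 18.02
eef_pos: [0.5718, -0.0505, 0.0797]
tool_rot: [-0.0, 0.978, -0.206, 0.0]
contact_force: [-3.7, 1.3, 10.1]
gripper_width: 0.005
grasp_force: 6.0
```

Emit:
{"method": "carry_out", "body": {"rows": "0 0 -0.3 0;0 0 0 0"}}

```text
t: 18.27
eef_pos: [0.5718, -0.0506, 0.0797]
tool_rot: [-0.001, 0.978, -0.207, 0.0]
contact_force: [-4.0, 2.3, 14.3]
gripper_width: -0.0
grasp_force: 7.3
```

At the stop (z stalled at 0.0797, 14 N). Hold, then lift.

Emit:
{"method": "carry_out", "body": {"rows": "0 0 0 0;0 0 0 0;0 0 0 0;0 0 0 0;0 0 0 0;0 0 0 0;0 0 0 0;0 0 0 0;0 0 0 0;0 0 0 0"}}

```text
t: 19.52
eef_pos: [0.5718, -0.0505, 0.0797]
tool_rot: [-0.001, 0.978, -0.206, 0.0]
contact_force: [-4.1, 1.8, 14.5]
gripper_width: -0.002
grasp_force: 7.3
```

Emit:
{"method": "carry_out", "body": {"rows": "0 0 3 0;0 0 4 0;0 0 5 0;0 0 8 0;0 0 30 0;0 0 40 0;0 0 40 0;0 0 0 0;0 0 0 0;0 0 0 0"}}

```text
t: 20.78
eef_pos: [0.571, -0.0502, 0.2074]
tool_rot: [0.0, 0.978, -0.206, -0.001]
contact_force: [0.8, 0.0, -0.0]
gripper_width: 0.001
grasp_force: 0.0
```

```bash
python3 -c "
from h import *
c=cam('wrist');cv2.imwrite('pics/w4.png',c['img'])"
```

```text
(no output)
```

View pics/w4.png

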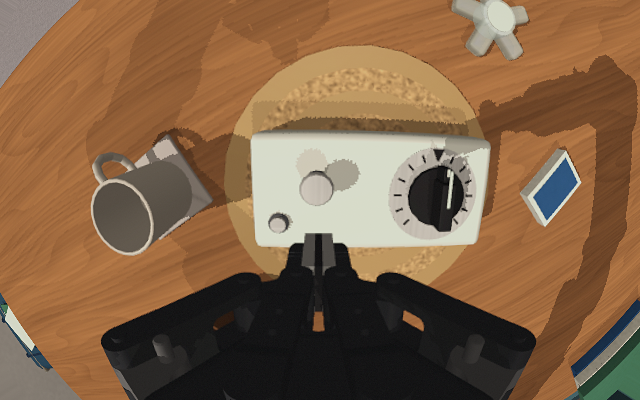

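The plunger head at (316,188) is back up. The pointer line at (449,170)–(448,205) still lines up with the wedge at (438,155), and its sideways shift is only parallax. The other things haven't moved.

```bash
python3 -c "
from station import *
print(hand_in())"
```

```text
the job is handed in; nothing more can be done
None
```

The job is handed in: I turned the dial to zero and released it, held the plunger at its stop for over a second at about 14 N, then let it spring back up; the lap button and the other things were not touched.

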